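# Load a culture jar into the bench incubator and latch its lid

## Task

Put the yellow-capped specimen jar into the bench incubator: turn the latch knob anticlockwise until it clicks over and frees the lid, raise the lid until it stands upright, and stand the jar upright on the round warm plate inside. Then lower the lid until it is fully closed and turn the knob clockwise, back past its click, so that the latch holds the lid down. Keep the jar upright and leave the two glass beakers standing where they are.

Things in the scene. Friction and masses are not known exactly. Their poses are not given: they have to be found in the camera images.
- incubator: fixed white top-opening box, blue lid. Origin: centre of its underside. +x from its front (black panel, handle, knob) to its back (hinge), +y to the left as one faces its front. Outside 149 (x) by 164 mm (y), walls 12 mm, rim of the open box 92 mm up, closed lid's top 110 mm up. Inside 125 (x) by 140 mm (y), empty
- plate_center (a point): centre of the top of the round warm plate in the middle of the incubator's inner floor: dark steel disc 80 mm across with a copper rim, its top 23 mm above the worktop, 69 mm below the box's rim
- latch (a joint): angle of the latch knob, rad, growing anticlockwise seen from above: 0 latched (its claw reaches over the lid's front edge), 1.4 released (claw swung aside); both are stops. A spring detent with its crest at 0.7 resists with up to about 0.13 N m and snaps the knob on to the nearer end
- latch_grip (a point): on the upright axis of the knob at the height to grip, 148 mm up, left end of the incubator's front. The knob is a black bar 62 mm long, 17 mm wide, 33 mm tall, along this point's x axis (turns with it; white line on the claw's side); its top is 10 mm above this point; a 38 mm disc and the steel claw begin 23 mm below it
- lid (a joint): angle of the lid in rad: 0 fully closed, 1.57 upright, 1.83 stop leaning back. A friction hinge holds it wherever it is raised more than about 1 rad; below that it sinks shut when let go
- lid_handle (a point): middle of the lid's handle: round steel bar 12 mm thick, 80 mm long, parallel to the hinge, 40 mm in front of the lid's front edge, 102 mm up when shut; it moves with the lid on a circle of radius 195.6 mm about point lid_hinge
- lid_hinge (a point): point on the hinge line at the incubator's back, 96 mm up, in the same upright plane as the middle of the handle. The hinge line runs along the incubator's y axis
- culture_jar: clear specimen jar with white cotton in it and a yellow screw cap (closed, stays on), 59 mm tall, 44 mm wide in the body, cap 51 mm wide over its top 15 mm. Origin: centre of its underside, z up
- beaker_large: clear glass beaker 68 mm tall, 55 mm wide, a bystander. Origin: centre of its underside
- beaker_small: clear glass beaker 62 mm tall, 51 mm wide, a bystander. Origin: centre of its underside
Things that resemble listed ones, but are neither listed nor needed, are in the scene too. What is shaped like the culture_jar but black or purple is not meant.

How it is judged:
On the way, in this order (a step that is already met when the one before it is completed fails the run):
1. the latch knob is turned past its click to released (value of joint latch above 1.2 rad), for 0.2 s.
2. the lid stands upright (value of joint lid above 1.3 rad), for 0.3 s.
3. the jar stands upright on the warm plate, let go, with the lid open (horizontal distance between culture_jar and plate_center below 0.018 m and distance between culture_jar and plate_center below 0.019 m and angle between culture_jar's own z axis and vertical below 0.1 rad and contact force between the fingers and culture_jar below 0.05 N and value of joint lid above 0.9 rad), for 0.2 s.
4. the lid is fully closed (value of joint lid below 0.03 rad), for 0.2 s.
5. the latch knob is turned back past its click to latched (value of joint latch below 0.15 rad), for 0.2 s.
At the end, for the whole second after the job is handed in: The jar stands upright (within 0.1 rad) and at rest on the warm plate, its centre within 18 mm of the plate's centre; the lid is closed (below 0.03 rad) and the latch knob is back at its latched end (below 0.15 rad) (horizontal distance between culture_jar and plate_center below 0.018 m and distance between culture_jar and plate_center below 0.019 m and angle between culture_jar's own z axis and vertical below 0.1 rad and linear speed of culture_jar below 0.02 m/s and value of joint lid below 0.03 rad and value of joint latch below 0.15 rad); the robot touches nothing.
It fails at once if a beaker was pushed more than 30 mm or knocked over (distance of any of beaker_large, beaker_small from where it was at the start of the episode above 0.03 m or angle between any of beaker_large, beaker_small's own z axis and vertical above 0.5 rad).
It fails at once if the jar was tipped over (angle between culture_jar's own z axis and vertical above 0.7 rad).
It also fails if it takes over 72 s, if anything falls off the work surface, if the arm or the gripper's body presses on something with over 40 N, if the wrist force passes 120 N, or if a joint passes its speed limit or range.

## Robot

A 6-joint arm with a two-finger parallel gripper is mounted at the origin on the work surface; the furniture and walls round the work are solid. World frame = base frame: x ahead of the robot, y to its left, z up, the work surface at z = 0. Lengths are in m, angles in rad, forces in N, time in s.
With the tool pointing down it reaches from about 0.35 to 0.975 m from the base axis. Payload 4.9 kg.
Tool frame: the origin (TCP) lies midway between the tips of the shut fingers; the grasp point (between the pads) lies ctrl.grip_depth behind it (ctrl.grip_depth is the distance from the TCP to the grasp point, in m); y points along the fingers, z is the direction in which the jaws open and shut, and the axes are right-handed (so a half turn about y gives the same grasp; the last joint's range is limited). The gripper opens to 85 mm and grips with 20 to 120 N. Pads are 22 mm wide; open, the fingers measure 114 mm over their backs; the gripper's body (76 mm by 85 mm) begins 54 mm behind the grasp point. The pads swing forward as they close: fully open they stand 13 mm farther back than shut.
Start: joints at [-1.259, 0.053, 1.613, -0, 1.476, -0.119], TCP at [0.261, -0.568, 0.198] pointing down, gripper open.
Joint ranges: [-3.01, 3.01], [-1.01, 2.22], [0.06, 2.58], [-1.02, 4.17], [0.09, 2.62], [-3.14, 3.14]. Speed limits (rad/s): [2.57, 2.57, 3.14, 3.14, 3.14, 3.14].

## Interface

Orientations are given as a rotation vector (axis times angle).
In Python, from station import ctrl gives the robot as it stands.
- The arm moves only by the tool jog_arm, never from a script. Its argument "moves" is a list of rows, each a list of 6 numbers: the shift along the tool's x, y, z in mm, then the turn, a rotation vector about the tool's x, y, z in rad. In form: [[x, y, z, wx, wy, wz], ...]. A call has 1 to 12 rows; each row shifts and turns the commanded pose from where the row before left it, along the tool's axes as they then stand; what a row does not reach is not made up. A row lasts 1/10 s, in which the tool goes at most 50 mm and 8.59 degrees, less where a joint would pass 70% of its speed; a pose out of reach is approached as far as the arm can. A call is refused whole if a number of a shift passes 50 or a number of a turn 0.15, either way. A call with a gripper value outside its range is refused whole. "grip" is the finger opening in mm, from 0 to 85.4, set as the call begins (left out, the last holds). The fingers move at their own pace and stop on an object; "grip_force" is the grip in N (left out, the last holds). Time passes only in rows, so rows that do not move let the fingers close. It gives the time, the measured TCP pose, the force and the opening at its end, in the units of the state.
- ctrl.get_obs(): the state, without advancing time (a new reading comes with each control period).
- ctrl.get_image(name): name is "scene" or "top"; returns the picture (400x640x3 uint8, red, green, blue); there is no depth.
- ctrl.camera_params(name): a dict with "fx", "fy", "cx", "cy" (pixels), "pose" (4x4, takes a point from camera to world coordinates). Camera axes: x right, y up, looking along -z (the intrinsics and any distortion apply to the point x, -y, -z); pixel columns grow to the right and rows downward; lengths in m; the calibration is good to about 2 mm. A picture is of the moment at which its call begins. camera_params takes no time and is no camera call.
- ctrl.finish_job(): hands the job in, once; it reports no verdict.
The state is a dict: "t": time; "q": joint angles; "dq": joint speeds; "effort": joint torques, N m; "tool_pos": TCP position; "tool_rot": TCP orientation; "contact_force": force on the tool from outside, world axes, zero at the start; "wrist_torque": the same for the moment, N m; "opening": finger opening in m.
Only numpy, scipy, OpenCV 4.12 (cv2) and the standard library are available. Lean on these libraries where they do the work, as an engineer would, in place of code of your own. Each camera call takes 0.05 s, during which the arm holds its last target. There are 200 camera calls.

## Working session

There is one attempt and no reset: what is moved stays moved. The work goes in short steps, Python scripts to look and compute and a tool call to move; the robot and the scene stay as the last step left them, time stands still between calls to the robot, and variables do not carry over. Pictures are saved under pics/ and viewed, about 8 in all and at most 12, crops included, and the job is handed in when it is done.

Besides the shell and the picture viewer there is one more tool, called after "Emit:" as name([rows], argument=value, ...), one row to a line, values as JSON. jog_arm: Moves the arm, as the interface text tells. Its arguments: {"type":"object","properties":{"moves":{"type":"array","items":{"type":"array","items":{"type":"number"}}},"grip":{"type":"number"},"grip_force":{"type":"number"}},"required":["moves"]}

```bash
ls; mkdir -p pics; python3 - <<'E'
from station import ctrl
import cv2
for n in("scene","top"):
    cv2.imwrite(f"pics/{n}0.png",ctrl.get_image(n)[:,:,::-1]); p=ctrl.camera_params(n);print(n,p)
print(ctrl.get_obs(),ctrl.grip_depth)
E
```

```text
pics
scene {'fx': 362.51639461161744, 'fy': 362.51639461161744, 'cx': 324.74573553116926, 'cy': 196.39576981714558, 'pose': array([[-0.81888272,  0.33187574, -0.46828365, -0.00663948],
       [-0.57386088, -0.45818269,  0.67878739,  0.85131464],
       [ 0.01071361,  0.82457693,  0.56564839,  0.79852404],
       [ 0.        ,  0.        ,  0.        ,  1.        ]])}
top {'fx': 471.2542421389937, 'fy': 471.2542421389937, 'cx': 325.28105175882786, 'cy': 200.58435733714404, 'pose': array([[-0.01743423,  0.98907175, -0.14640058,  0.35424565],
       [-0.9998338 , -0.01802676, -0.00272147,  0.02543434],
       [-0.00533086,  0.1463288 ,  0.98922165,  1.35747366],
       [ 0.        ,  0.        ,  0.        ,  1.        ]])}
{'t': 0.1, 'q': array([-1.25903426e+00,  5.33063437e-02,  1.61415368e+00,  4.23327688e-05,
        1.47599336e+00, -1.19007103e-01]), 'dq': array([-0.00077988, -0.00248717, -0.00192553, -0.00203176,  0.00158252,
       -0.00158591]), 'effort': array([ 6.11625292e-04, -3.94907463e+01, -3.71363032e+01, -1.05640179e-04,
        3.93429204e-03,  6.22088301e-07]), 'tool_pos': array([ 0.26079807, -0.56730505,  0.1971782 ]), 'tool_rot': array([-0.43405081,  1.98524401, -1.98147554]), 'contact_force': array([ 1.22210121, -0.1224021 ,  0.82600496]), 'wrist_torque': array([-0.01187513,  0.03757003, -0.02845715]), 'opening': 0.08532332214152569} 0.0187
```

View pics/scene0.png

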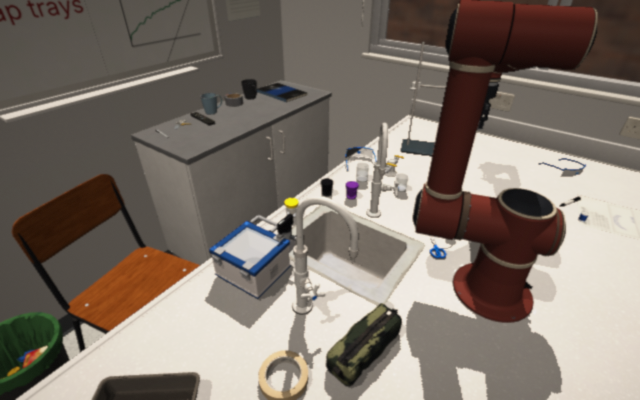

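View pics/top0.png

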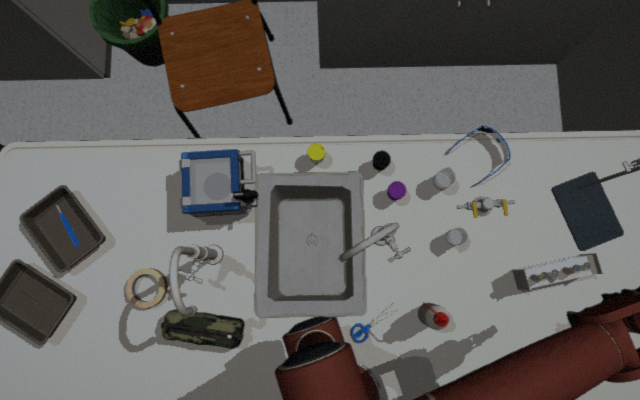

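The top view shows the incubator at px (180–255, 150–215) with its front facing right and the knob near (249,196). The jar cap is at (316,152) and the beakers at (443,179) and (457,237). Next I'll enlarge these areas.

```bash
python3 - <<'E'
import cv2
a=cv2.imread("pics/top0.png")[130:230,170:340]; b=cv2.imread("pics/scene0.png")[190:300,200:340]
a=cv2.resize(a,(680,400),interpolation=cv2.INTER_CUBIC)
cv2.imwrite("pics/c_top.png",a); cv2.imwrite("pics/c_sc.png",cv2.resize(b,(700,550),interpolation=cv2.INTER_CUBIC))
E
cat > h.py <<'E'
import numpy as np, cv2
from station import ctrl
from scipy.spatial.transform import Rotation as R
def px2w(n,u,v,z):
    p=ctrl.camera_params(n);T=p["pose"]
    d=T[:3,:3]@np.array([(u-p["cx"])/p["fx"],-(v-p["cy"])/p["fy"],-1]);o=T[:3,3]
    return o+d*(z-o[2])/d[2]
def w2px(n,X):
    p=ctrl.camera_params(n);T=p["pose"];c=T[:3,:3].T@(np.array(X)-T[:3,3])
    return p["cx"]-p["fx"]*c[0]/c[2],p["cy"]+p["fy"]*c[1]/c[2]
def st():
    o=ctrl.get_obs();print("t",round(o["t"],2),"p",np.round(o["tool_pos"]*1e3,1),"F",np.round(o["contact_force"],1),"op",round(o["opening"]*1e3,1),"q",np.round(o["q"],2))
    M=R.from_rotvec(o["tool_rot"]).as_matrix();print(np.round(M,3).tolist());return o,M
E
```

```text
(no output)
```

View pics/c_top.png

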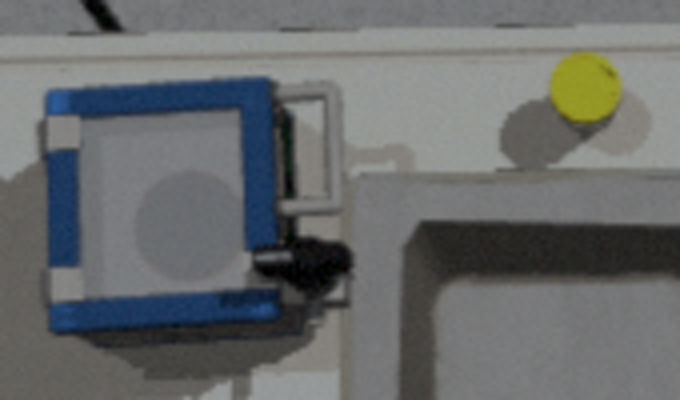

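View pics/c_sc.png

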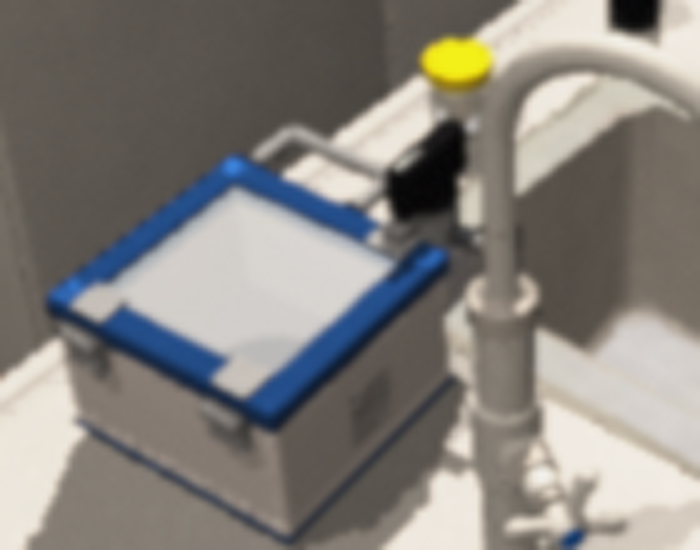

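```bash
python3 - <<'E'
from h import *
t=lambda x,y,z:px2w("top",170+(x+.5)/4-.5,130+(y+.5)/4-.5,z)
s=lambda x,y,z:px2w("scene",200+(x+.5)/5-.5,190+(y+.5)/5-.5,z)
r=lambda v:np.round(np.array(v)*1e3,1)
C=[t(*c,.11) for c in((47,92),(271,78),(278,318),(52,332))]
print("corners BR.. ",[r(c) for c in C]);cen=np.mean(C,0)
print("sizes",[r(np.linalg.norm(C[i]-C[(i+1)%4])) for i in range(4)],"cen",r(cen))
# sc corners: order front-far(237,165), front-near? 
D=[s(*c,.11) for c in((50,302),(237,160),(445,258),(267,422))]
print("scene corners",[r(c) for c in D],"cen",r(np.mean(D,0)))
xi=(C[0]+C[3]-C[1]-C[2]);xi/=np.linalg.norm(xi);yi=C[2]+C[3]-C[0]-C[1];yi/=np.linalg.norm(yi)
print("ix",xi,"iy",yi)
print("handle ends",r(t(333,86,.102)),r(t(339,212,.102)),"mid scene",r(s(320,150,.102)))
print("knob ends top",r(t(258,258,.158)),r(t(350,258,.158)))
print("jar",r(t(586,88,.059)),r(s(457,60,.059)))
print("faucet base",r(px2w("top",215,255,.08)),"beakers",r(px2w("top",443,179,.06)),r(px2w("top",457,237,.06)))
print("faucet arc scene", r(px2w("top",178,300,.25)),r(px2w("top",195,250,.25)))
# incubator model projected
st()
E
```

```text
corners BR..  [array([677.9, 418.1, 110. ]), array([684.8, 265.7, 110. ]), array([520. , 259.4, 110. ]), array([513.3, 410.3, 110. ])]
sizes [np.float64(152.6), np.float64(165.0), np.float64(151.1), np.float64(164.8)] cen [599.  338.4 110. ]
scene corners [array([670.3, 424.1, 110. ]), array([677. , 274.5, 110. ]), array([517.4, 269.6, 110. ]), array([510.8, 419.2, 110. ])] cen [593.9 346.8 110. ]
ix [-0.0448097   0.99899554  0.        ] iy [-0.99907996 -0.04288636  0.        ]
handle ends [680.5 224.7 102. ] [592.8 220.2 102. ] mid scene [650.5 230.7 102. ]
knob ends top [552.9 263.7 158. ] [551.8 204.3 158. ]
jar [686.9  52.5  59. ] [683.4  60.3  59. ]
faucet base [400.4 329.   80. ] beakers [ 601.3 -301.4   60. ] [ 438.5 -331.1   60. ]
faucet arc scene [292.5 372.3 250. ] [406.7 335.7 250. ]
t 0.1 p [ 260.8 -567.3  197.2] F [ 1.2 -0.1  0.8] op 85.3 q [-1.26  0.05  1.61  0.    1.48 -0.12]
[[-0.909, -0.001, 0.418], [-0.418, 0.002, -0.909], [-0.0, -1.0, -0.002]]
```

Emit:
jog_arm([
  [0,-50,0,0,0,0],
  [0,-50,0,0,0,0],
  [0,-50,0,0,0,0],
  [0,-50,0,0,0,0],
  [0,-50,0,0,0,0],
  [0,-50,0,0,0,0],
  [-35,0,-35.4,0,0,0],
  [-35,0,-35.4,0,0,0],
  [-35,0,-35.4,0,0,0],
  [-35,0,-35.4,0,0,0],
  [-35,0,-35.4,0,0,0],
  [-35,0,-35.4,0,0,0],
])

```text
t: 1.3
tool_pos: [0.3633, -0.2853, 0.4978]
tool_rot: [-0.434, 1.984, -1.983]
contact_force: [1.8, 0.7, -0.2]
opening: 0.0856
```

Emit:
jog_arm([
  [-35,0,-35.4,0,0,0],
  [-35,0,-35.4,0,0,0],
  [-35,0,-35.4,0,0,0],
  [-35,0,-35.4,0,0,0],
  [-35,0,-35.4,0,0,0],
  [-35,0,-35.4,0,0,0],
  [-35,0,-35.4,0,0,0],
  [-35,0,-35.4,0,0,0],
  [-35,0,-35.4,0,0,0],
  [-35,0,-35.4,0,0,0],
  [-35,0,-35.4,0,0,0],
  [0,0,0,0,0,0],
])

```text
t: 2.5
tool_pos: [0.5511, 0.2321, 0.4944]
tool_rot: [-0.446, 1.983, -1.981]
contact_force: [-0.6, -1.0, -0.9]
opening: 0.0856
```

Emit:
jog_arm([
  [0,-20,0,0,-0.148,0],
  [0,20,0,0,-0.148,0],
  [0,30,0,0,-0.148,0],
  [0,40,0,0,-0.148,0],
  [0,40,0,0,-0.148,0],
  [0,40,0,0,-0.148,0],
  [0,40,0,0,-0.148,0],
  [0,40,0,0,-0.147,0],
  [0,0,0,0,0,0],
], grip=60)

```text
t: 3.4
tool_pos: [0.5464, 0.2258, 0.2601]
tool_rot: [-1.241, 1.186, -1.174]
contact_force: [-0.0, 0.1, -0.7]
opening: 0.0599
```

```bash
python3 - <<'E'
from h import *
o,M=st();p=o["tool_pos"]
a=ctrl.get_image("top");b=ctrl.get_image("scene")
for n,im in(("top",a),("scene",b)):
    print(n,[np.round(w2px(n,p+M@[0,0,s]),1) for s in(-.03,0,.03)], "knob",w2px(n,[.552,.236,.158]))
    cv2.imwrite(f"pics/{n}1.png",im[:,:,::-1])
A=cv2.resize(a[100:230,170:330],(640,520),interpolation=cv2.INTER_CUBIC)[:,:,::-1]
B=cv2.resize(b[120:300,190:350],(800,900),interpolation=cv2.INTER_CUBIC)[:,:,::-1]
cv2.imwrite("pics/c1.png",B[100:700]);cv2.imwrite("pics/c1t.png",A)
E
```

```text
t 3.4 p [546.4 225.8 260.1] F [-0.   0.1 -0.7] op 59.9 q [ 0.27 -0.05  1.61 -0.    1.59  0.22]
[[0.042, -0.013, 0.999], [-0.999, -0.004, 0.042], [0.003, -1.0, -0.013]]
top [array([242. , 202.1]), array([241.6, 189.6]), array([241.2, 177.2])] knob (np.float64(244.8375509889825), np.float64(194.27553879308715))
scene [array([297.1, 190. ]), array([288.2, 186.8]), array([279.5, 183.6])] knob (np.float64(286.03709719505713), np.float64(217.56937506087027))
```

View pics/c1.png

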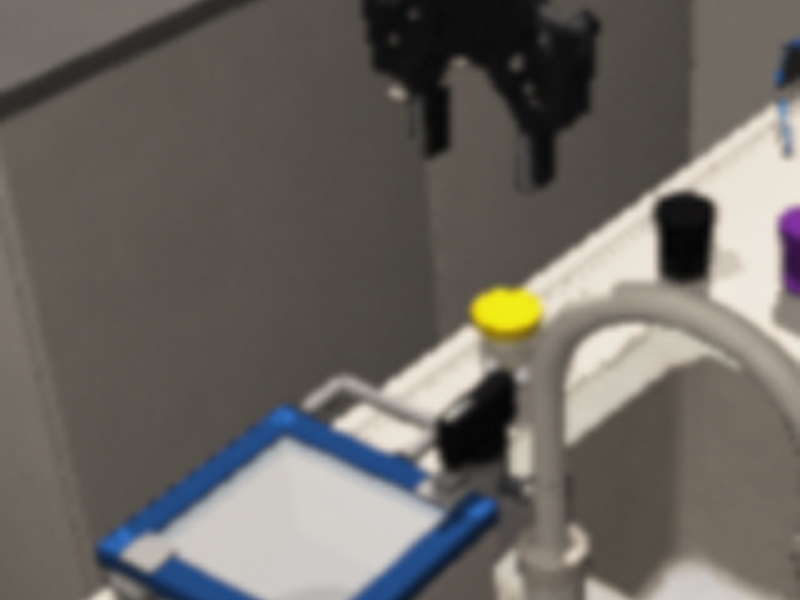

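Fingertips appear at scene px (277,171) and (298,177), about 12 px higher than predicted. I'll check against the top camera.

View pics/c1t.png

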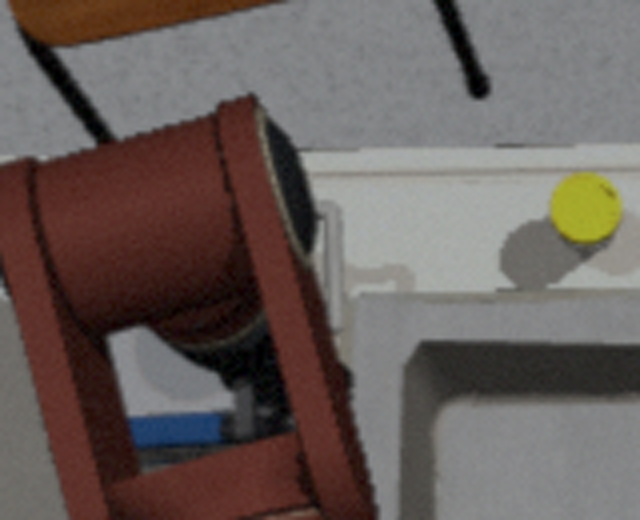

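Emit:
jog_arm([
  [-5,30,3,0.013,0,0],
  [-5,30,3,0,0,0],
  [0,10,0,0,0,0],
  [0,0,0,0,0,0],
])

```text
t: 3.9
tool_pos: [0.5566, 0.2376, 0.1991]
tool_rot: [-1.219, 1.169, -1.184]
contact_force: [0.2, -0.2, 0.5]
opening: 0.0603
```

```bash
python3 - <<'E'
from h import *
o,M=st();p=o["tool_pos"]
b=ctrl.get_image("scene")
print([np.round((np.array(w2px("scene",p+M@[0,d,s]))-[240,140])*8,0) for s in(-.03,0,.03) for d in (-.007,)])
B=cv2.resize(b[140:240,240:340],(800,800),interpolation=cv2.INTER_CUBIC)[:600,:,::-1]
B=np.clip(255*(B/255.)**.6,0,255).astype(np.uint8)
cv2.imwrite("pics/c2.png",B)
E
```

```text
t 3.9 p [556.6 237.6 199.1] F [ 0.2 -0.2  0.5] op 60.3 q [ 0.28 -0.    1.67 -0.    1.46  0.24]
[[0.042, 0.013, 0.999], [-0.999, 0.0, 0.042], [0.0, -1.0, 0.013]]
[array([417., 538.]), array([349., 509.]), array([281., 481.])]
```

View pics/c2.png

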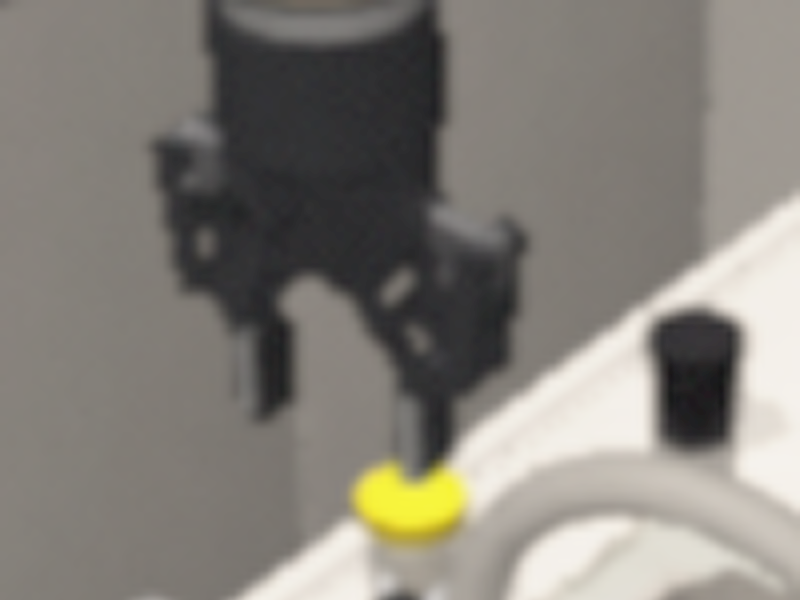

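Fingertips are at full-image px (273,192) and (293,200), still about 8 px above the prediction. I'll settle the height by touching the knob top, known to be at 158 mm, with shut fingers.

Emit:
jog_arm([
  [1,0,-2,0,0,0],
  [0,0,-2,0,0,0],
  [0,0,0,0,0,0],
  [0,0,0,0,0,0],
  [0,0,0,0,0,0],
  [0,0,0,0,0,0],
], grip=0, grip_force=40)

```text
t: 4.55
tool_pos: [0.5524, 0.2365, 0.1983]
tool_rot: [-1.219, 1.168, -1.183]
contact_force: [-0.0, -0.0, 0.4]
opening: 0.0002
```

Emit:
jog_arm([
  [0,6,0,0,0,0],
  [0,6,0,0,0,0],
  [0,5,0,0,0,0],
  [0,4,0,0,0,0],
  [0,0,0,0,0,0],
  [0,0,0,0,0,0],
])

```text
t: 5.15
tool_pos: [0.5527, 0.2365, 0.1771]
tool_rot: [-1.22, 1.168, -1.183]
contact_force: [0.7, -0.0, 0.0]
opening: 0.0002
```

```bash
python3 - <<'E'
from h import *
o,M=st();p=o["tool_pos"]
b=ctrl.get_image("scene")
print([np.round((np.array(w2px("scene",p+M@[0,0,s]))-[250,160])*10,0) for s in(-.01,0,.01)])
B=cv2.resize(b[160:220,250:330],(800,600),interpolation=cv2.INTER_CUBIC)[:600,:,::-1]
B=np.clip(255*(B/255.)**.6,0,255).astype(np.uint8)
cv2.imwrite("pics/c3.png",B)
E
```

```text
t 5.15 p [552.7 236.5 177.1] F [ 0.7 -0.   0. ] op 0.2 q [ 0.28  0.    1.7  -0.    1.43  0.24]
[[0.043, 0.013, 0.999], [-0.999, 0.0, 0.043], [0.0, -1.0, 0.013]]
[array([382., 535.]), array([354., 523.]), array([326., 511.])]
```

View pics/c3.png

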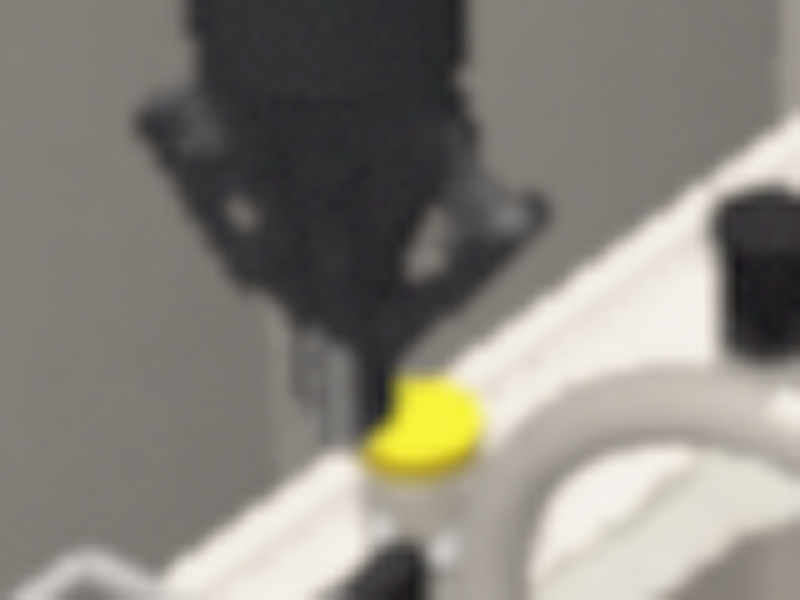

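The shut tips appear about 8 px above the predicted TCP, while the knob matches its prediction. I'll continue down to contact.

Emit:
jog_arm([
  [0,5,0,0,0,0],
  [0,5,0,0,0,0],
  [0,5,0,0,0,0],
  [0,5,0,0,0,0],
  [0,2,0,0,0,0],
  [0,0,0,0,0,0],
])

```text
t: 5.8
tool_pos: [0.5527, 0.2364, 0.1546]
tool_rot: [-1.22, 1.169, -1.183]
contact_force: [-0.6, 0.5, -0.2]
opening: -0.0002
```

Emit:
jog_arm([
  [0,3,0,0,0,0],
  [0,3,0,0,0,0],
  [0,0,0,0,0,0],
])

```text
t: 6.1
tool_pos: [0.5528, 0.2365, 0.1488]
tool_rot: [-1.22, 1.169, -1.183]
contact_force: [-0.3, 0.4, -0.2]
opening: -0.0005
```

Emit:
jog_arm([
  [0,3,0,0,0,0],
  [0,3,0,0,0,0],
  [0,0,0,0,0,0],
])

```text
t: 6.4
tool_pos: [0.5528, 0.2364, 0.1426]
tool_rot: [-1.22, 1.169, -1.183]
contact_force: [-0.2, -0.7, 0.8]
opening: 0.0003
```

Emit:
jog_arm([
  [0,3,0,0,0,0],
  [0,2,0,0,0,0],
  [0,0,0,0,0,0],
])

```text
t: 6.7
tool_pos: [0.553, 0.2364, 0.1378]
tool_rot: [-1.22, 1.169, -1.183]
contact_force: [-0.1, 0.1, -0.5]
opening: 0.0001
```

Emit:
jog_arm([
  [0,2,0,0,0,0],
  [0,2,0,0,0,0],
  [0,0,0,0,0,0],
])

```text
t: 7.0
tool_pos: [0.5531, 0.2365, 0.1339]
tool_rot: [-1.22, 1.168, -1.183]
contact_force: [-0.6, 1.0, 0.5]
opening: 0.0
```

```bash
python3 - <<'E'
from h import *
o,M=st();p=o["tool_pos"]
b=ctrl.get_image("scene");a=ctrl.get_image("top")
print([np.round((np.array(w2px("scene",p+M@[0,0,s]))-[250,180])*8,0) for s in(-.01,0,.01)],w2px("top",p))
B=cv2.resize(b[180:250,250:320],(560,560),interpolation=cv2.INTER_CUBIC)[:600,:,::-1]
A=cv2.resize(a[150:230,200:240+30],(490,560),interpolation=cv2.INTER_CUBIC)[:,:240,::-1] if 0 else B[:,:1]
B=np.clip(255*(B/255.)**.6,0,255).astype(np.uint8)
cv2.imwrite("pics/c4.png",B)
E
```

```text
t 7.0 p [553.1 236.5 133.9] F [-0.6  1.   0.5] op 0.0 q [ 0.28  0.04  1.74 -0.    1.35  0.24]
[[0.043, 0.012, 0.999], [-0.999, 0.0, 0.043], [0.0, -1.0, 0.012]]
[array([310., 362.]), array([288., 353.]), array([267., 343.])] (np.float64(246.2513532676972), np.float64(195.34362411676585))
```

View pics/c4.png

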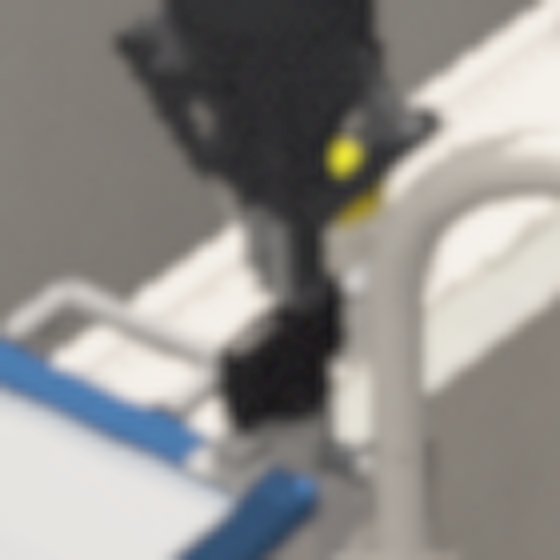

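The tip is at crop (290,298), just above or behind the knob bar's top, still about 7 px higher than the reported TCP projects. I'll go on feeling downward.

Emit:
jog_arm([
  [0,2,0,0,0,0],
  [0,2,0,0,0,0],
  [0,0,0,0,0,0],
])

```text
t: 7.4
tool_pos: [0.5531, 0.2365, 0.1298]
tool_rot: [-1.22, 1.169, -1.183]
contact_force: [-1.1, -0.2, -0.4]
opening: 0.0001
```

Emit:
jog_arm([
  [0,2,0,0,0,0],
  [0,2,0,0,0,0],
  [0,0,0,0,0,0],
])

```text
t: 7.7
tool_pos: [0.5531, 0.2364, 0.1258]
tool_rot: [-1.22, 1.169, -1.183]
contact_force: [-0.5, 0.6, 0.1]
opening: -0.0003
```

Emit:
jog_arm([
  [0,2,0,0,0,0],
  [0,2,0,0,0,0],
  [0,0,0,0,0,0],
])

```text
t: 8.0
tool_pos: [0.5537, 0.2366, 0.1245]
tool_rot: [-1.219, 1.168, -1.184]
contact_force: [-4.6, -2.1, 9.0]
opening: 0.0001
```

Emit:
jog_arm([
  [0,2,0,0,0,0],
  [0,2,0,0,0,0],
  [0,0,0,0,0,0],
])

```text
t: 8.3
tool_pos: [0.5541, 0.2367, 0.1244]
tool_rot: [-1.219, 1.167, -1.184]
contact_force: [-12.4, -3.9, 22.7]
opening: -0.0002
```

Emit:
jog_arm([
  [0,-50,0,0,0,0],
  [0,0,0,0,0,0],
])

```text
t: 8.5
tool_pos: [0.5569, 0.2378, 0.1764]
tool_rot: [-1.208, 1.16, -1.187]
contact_force: [0.5, 1.0, 1.3]
opening: -0.0002
```

Emit:
jog_arm([
  [0,0,0,0,0,0],
  [0,0,0,0,0,0],
  [0,0,0,0,0,0],
  [0,15,0,0,0,0],
  [0,17,0,0,0,0],
  [0,0,0,0,0,0],
], grip=55)

```text
t: 9.1
tool_pos: [0.5503, 0.2356, 0.1308]
tool_rot: [-1.227, 1.173, -1.181]
contact_force: [-0.6, 0.2, -0.1]
opening: 0.055
```

Emit:
jog_arm([
  [0,0,0,0,0,0],
  [0,0,0,0,0,0],
  [0,0,0,0,0,0],
  [0,0,0,0,0,0],
  [0,0,0,0,0,0],
], grip=0, grip_force=20)

```text
t: 9.6
tool_pos: [0.5536, 0.2366, 0.1369]
tool_rot: [-1.219, 1.168, -1.184]
contact_force: [0.0, 0.8, -1.1]
opening: 0.0004
```

Emit:
jog_arm([
  [0,0,0,0,0,0],
  [0,0,0,0,0,0],
  [0,0,0,0,0,0],
  [0,6,0,0,0,0],
  [0,6,0,0,0,0],
  [0,4,0,0,0,0],
  [0,2,0,0,0,0],
  [0,0,0,0,0,0],
], grip=55)

```text
t: 10.4
tool_pos: [0.5531, 0.2364, 0.1175]
tool_rot: [-1.221, 1.169, -1.183]
contact_force: [-0.8, 0.2, 0.5]
opening: 0.0554
```

Emit:
jog_arm([
  [0,4,0,0,0,0],
  [0,4,0,0,0,0],
  [0,4,0,0,0,0],
  [0,3,0,0,0,0],
  [0,0,0,0,0,0],
])

```text
t: 10.9
tool_pos: [0.5532, 0.2364, 0.1025]
tool_rot: [-1.221, 1.169, -1.183]
contact_force: [-0.0, 1.1, -0.5]
opening: 0.0549
```

Emit:
jog_arm([
  [0,0,0,0,0,0],
  [0,0,0,0,0,0],
  [0,0,0,0,0,0],
  [0,0,0,0,0,0],
  [0,0,0,0,0,0],
], grip=0)

```text
t: 11.4
tool_pos: [0.5545, 0.2366, 0.1038]
tool_rot: [-1.218, 1.167, -1.184]
contact_force: [3.8, 0.8, -0.4]
opening: 0.017
```

The opening stopped at 17.0 mm, so the fingers hold the knob. The reported TCP reads about 33 mm lower than the real tips. Now I'll turn the knob anticlockwise.

Emit:
jog_arm([
  [0,0,0,0,0,0],
  [0,0,0,0,-0.1,0],
  [0,0,0,0,-0.1,0],
  [0,0,0,0,-0.1,0],
  [0,0,0,0,-0.1,0],
  [0,0,0,0,-0.1,0],
  [0,0,0,0,-0.1,0],
  [0,0,0,0,0,0],
], grip_force=60)

```text
t: 12.2
tool_pos: [0.5561, 0.2372, 0.1039]
tool_rot: [-1.436, 0.709, -0.735]
contact_force: [10.3, 2.6, -4.2]
opening: 0.0159
```

Emit:
jog_arm([
  [0,0,0,0,-0.1,0],
  [0,0,0,0,-0.1,0],
  [0,0,0,0,-0.1,0],
  [0,0,0,0,-0.1,0],
  [0,0,0,0,-0.1,0],
  [0,0,0,0,-0.1,0],
  [0,0,0,0,-0.1,0],
  [0,0,0,0,-0.1,0],
  [0,0,0,0,0,0],
  [0,0,0,0,0,0],
  [0,0,0,0,0,0],
])

```text
t: 13.3
tool_pos: [0.5572, 0.2391, 0.104]
tool_rot: [-1.56, 0.083, -0.117]
contact_force: [15.9, 8.8, -7.7]
opening: 0.0156
```

```bash
python3 - <<'E'
from h import *
o,M=st();print(o["wrist_torque"])
E
```

```text
t 13.3 p [557.2 239.1 104. ] F [15.9  8.8 -7.7] op 15.6 q [ 0.28  0.07  1.76  0.    1.29 -1.16]
[[0.992, 0.022, 0.127], [-0.127, 0.007, 0.992], [0.021, -1.0, 0.009]]
[ 1.3638035  -2.01397612  0.12442353]
```

Knob turned 1.4 rad and past its click. Next I'll release it, rise and go over to the handle.

Emit:
jog_arm([
  [0,0,0,0,0,0],
  [0,0,0,0,0,0],
  [0,0,0,0,0,0],
  [0,-30,0,0,0,0],
  [0,-40,0,0,-0.085,0],
  [0,0,0,0,-0.085,0.012],
  [33,0,-4,0,0,0],
  [33,0,-4,0,0,0],
  [32,0,-4,0,0,0],
  [0,0,0,0,0,0],
  [0,0,0,0,0,0],
], grip=45)

```text
t: 14.4
tool_pos: [0.6508, 0.2283, 0.1726]
tool_rot: [-1.57, -0.032, 0.034]
contact_force: [-0.7, -0.7, -0.3]
opening: 0.045
```

```bash
python3 - <<'E'
from h import *
o,M=st();p=o["tool_pos"]
b=ctrl.get_image("scene");a=ctrl.get_image("top")
cv2.imwrite("pics/s5.png",b[:,:,::-1]);cv2.imwrite("pics/t5.png",a[:,:,::-1])
tip=p+[0,0,.033]
print("tip px",np.round((np.array(w2px("scene",tip))-[190,150])*4.5),np.round((np.array(w2px("top",tip))-[170,130])*3.5))
B=cv2.resize(b[150:270,190:340],None,fx=4.5,fy=4.5,interpolation=cv2.INTER_CUBIC)[:,:,::-1]
B=np.clip(255*(B/255.)**.6,0,255).astype(np.uint8)
cv2.imwrite("pics/c5.png",B)
E
```

```text
t 14.4 p [650.8 228.3 172.6] F [-0.7 -0.7 -0.3] op 45.0 q [ 0.23  0.22  1.47  0.    1.45 -1.38]
[[0.999, -0.001, -0.042], [0.042, 0.0, 0.999], [-0.001, -1.0, 0.0]]
tip px [320. 186.] [262.  78.]
```

View pics/c5.png

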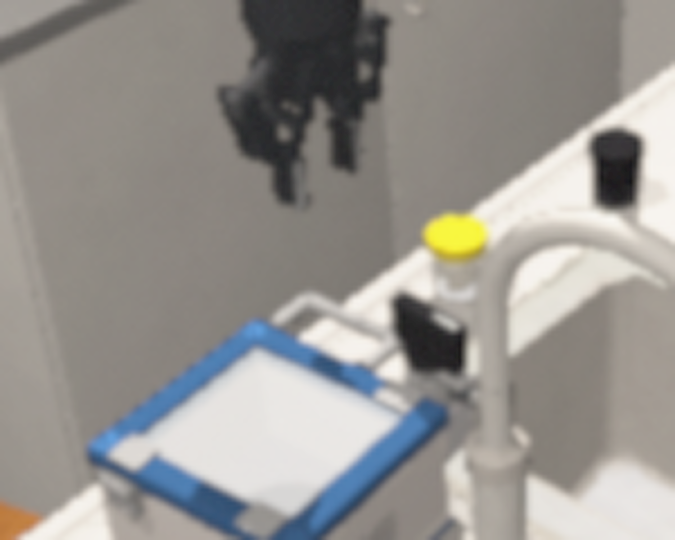

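The picture shows the knob turned across (bar from (400,300) to (465,335)). The finger mid is at (318,185), which matches the tip prediction once 33 mm is added. Next I descend to the handle.

Emit:
jog_arm([
  [0,40,0,0,0,0],
  [0,35,0,0,0,0],
  [0,20,0,0,0,0],
  [0,14,0,0,0,0],
  [0,8,0,0,0,0],
  [0,5,0,0,0,0],
  [0,0,0,0,0,0],
])

```text
t: 15.2
tool_pos: [0.6515, 0.2289, 0.0519]
tool_rot: [-1.57, -0.035, 0.032]
contact_force: [0.3, 0.3, -0.1]
opening: 0.0453
```

Emit:
jog_arm([
  [0,0,0,0,0,0],
  [0,0,0,0,0,0],
  [0,0,0,0,0,0],
  [0,0,0,0,0,0],
  [0,0,0,0,0,0],
], grip=0, grip_force=25)

```text
t: 15.7
tool_pos: [0.6523, 0.2263, 0.0529]
tool_rot: [-1.574, -0.035, 0.031]
contact_force: [-0.4, -7.2, 2.9]
opening: 0.0107
```

Emit:
jog_arm([
  [0,0,-3,0,0,0],
  [0,-14.5,1.2,0,0,0],
  [0,-14.6,1.9,0,0,0],
  [0,-14.2,3.2,0,0,0],
  [0,-14.2,4.2,0,0,0],
  [0,-13.5,5.3,0,0,0],
  [0,-13.4,6.3,0,0,0],
  [0,-12.6,7.3,0,0,0],
  [0,-12.3,8.2,0,0,0],
  [0,-11.3,9.1,0,0,0],
  [0,-11,9.9,0,0,0],
  [0,0,0,0,0,0],
], grip_force=50)

```text
t: 16.9
tool_pos: [0.6499, 0.2812, 0.1869]
tool_rot: [-1.573, -0.037, 0.03]
contact_force: [-0.1, -9.1, 5.4]
opening: 0.01
```

Emit:
jog_arm([
  [0,-9.9,10.3,0,0,0],
  [0,-9.3,10.9,0,0,0],
  [0,-8.2,12.1,0,0,0],
  [0,-7.5,12.6,0,0,0],
  [0,-6.4,13.2,0,0,0],
  [0,-5.4,13.7,0,0,0],
  [0,-4.4,14.1,0,0,0],
  [0,-3.3,14.2,0,0,0],
  [0,-2.2,14.5,0,0,0],
  [0,-1.2,14.6,0,0,0],
  [0,0,14.6,0,0,0],
  [0,0,0,0,0,0],
])

```text
t: 18.1
tool_pos: [0.6433, 0.4292, 0.2454]
tool_rot: [-1.567, -0.039, 0.03]
contact_force: [0.8, 0.2, 6.4]
opening: 0.0096
```

Emit:
jog_arm([
  [0,0.5,12,0,0,0],
  [0,0,0,0,0,0],
  [0,0,0,0,0,0],
  [0,0,0,0,0,0],
])

```text
t: 18.5
tool_pos: [0.6427, 0.4404, 0.2441]
tool_rot: [-1.566, -0.038, 0.03]
contact_force: [1.6, 1.9, 6.3]
opening: 0.0103
```

Lid is at about 1.64 rad by handle position. I'll release it and go to the jar.

Emit:
jog_arm([
  [0,0,0,0,0,0],
  [0,0,0,0,0,0],
  [0,0,0,0,0,0],
  [0,-30,0,0,0,0],
  [0,-30,0,0,0,0],
  [0,0,0,0,0,0],
], grip=45)

```text
t: 19.1
tool_pos: [0.6436, 0.4396, 0.3067]
tool_rot: [-1.566, -0.04, 0.027]
contact_force: [0.5, -0.8, 1.4]
opening: 0.0449
```

Emit:
jog_arm([
  [3.5,0,-48.3,0,0,0],
  [3.5,0,-48.3,0,0,0],
  [3.5,0,-48.3,0,0,0],
  [3.5,0,-48.3,0,0,0],
  [3.5,0,-48.3,0,0,0],
  [3.5,0,-48.3,0,0,0],
  [3.5,0,-48.3,0,0,0],
  [3.5,0,-48.3,0,0,0],
  [0,40,0,0,0,0],
  [0,40,0,0,0,0],
  [0,40,0,0,0,0],
  [0,0,0,0,0,0],
], grip=85)

```text
t: 20.3
tool_pos: [0.6813, 0.0539, 0.1706]
tool_rot: [-1.569, -0.021, 0.044]
contact_force: [-1.0, 0.5, -2.2]
opening: 0.0853
```

```bash
python3 - <<'E'
from h import *
o,M=st();p=o["tool_pos"]
b=ctrl.get_image("scene");a=ctrl.get_image("top")
tip=p+[0,0,.033]
for n,im in(("scene",b),("top",a)):
    h=cv2.cvtColor(im,cv2.COLOR_RGB2HSV);m=cv2.inRange(h,(25,150,120),(35,255,255))
    k,l,s,c=cv2.connectedComponentsWithStats(m);print(n,[(s[i].tolist()) for i in range(1,k) if s[i,4]>40], "tip",w2px(n,tip))
B=cv2.resize(b[110:260,190:340],None,fx=4,fy=4,interpolation=cv2.INTER_CUBIC)[:,:,::-1]
cv2.imwrite("pics/c6.png",np.clip(255*(B/255.)**.6,0,255).astype(np.uint8))
E
```

```text
t 20.3 p [681.3  53.9 170.6] F [-1.   0.5 -2.2] op 85.3 q [-0.03  0.21  1.48  0.    1.46 -1.64]
[[0.999, -0.015, -0.042], [0.042, 0.001, 0.999], [-0.015, -1.0, 0.002]]
scene [[284, 198, 14, 9, 105]] tip (np.float64(290.8792183743937), np.float64(165.25136894698082))
top [] tip (np.float64(314.1903477599607), np.float64(139.52149314826607))
```

View pics/c6.png

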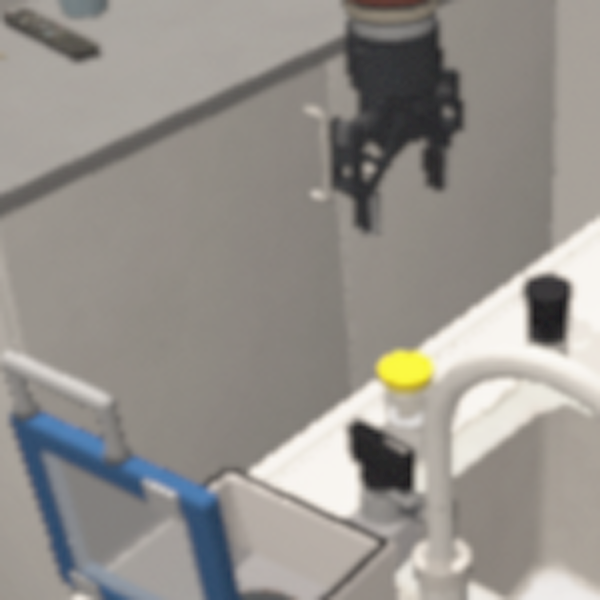

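The lid stands upright at left and the jar is untouched. The finger mid at (402,205) is right above the cap at (405,367).

Emit:
jog_arm([
  [2,40,3,0,0,0],
  [0,40,0,0,0,0],
  [0,30,0,0,0,0],
  [0,20,0,0,0,0],
  [0,10,0,0,0,0],
  [0,0,0,0,0,0],
  [0,0,0,0,0,0],
])

```text
t: 21.1
tool_pos: [0.6906, 0.0572, 0.0432]
tool_rot: [-1.57, -0.037, 0.029]
contact_force: [-0.4, 0.6, -0.6]
opening: 0.0853
```

Emit:
jog_arm([
  [-5,15,0,0,0,0],
  [0,15,0,0,0,0],
  [0,10,0,0,0,0],
  [0,8,0,0,0,0],
  [0,0,0,0,0,0],
  [0,0,0,0,0,0],
])

```text
t: 21.7
tool_pos: [0.6836, 0.057, -0.0081]
tool_rot: [-1.57, -0.034, 0.033]
contact_force: [0.8, 0.9, -0.1]
opening: 0.0848
```

Emit:
jog_arm([
  [0,0,0,0,0,0],
  [0,0,0,0,0,0],
  [0,0,0,0,0,0],
  [0,0,0,0,0,0],
  [0,0,0,0,0,0],
], grip=40, grip_force=30)

```text
t: 22.2
tool_pos: [0.6845, 0.0569, -0.0067]
tool_rot: [-1.57, -0.035, 0.031]
contact_force: [-0.5, 0.3, 4.2]
opening: 0.0491
```

Cap held at 49 mm with no sideways force. I'll lift it and carry it over the plate.

Emit:
jog_arm([
  [0,-20,0,0,0,0],
  [0,-40,0,0,0,0],
  [0,-45,0,0,0,0],
  [0,-45,0,0,0,0],
  [0,-40,0,0,0,0],
  [0,-20,0,0,0,0],
  [-5,0,20,0,0,0],
  [-10,0,38,0,0,0],
  [-12,0,45,0,0,0],
  [-12,0,45,0,0,0],
  [-12,0,45,0,0,0],
  [-12,0,45,0,0,0],
], grip_force=40)

```text
t: 23.4
tool_pos: [0.6078, 0.2942, 0.1994]
tool_rot: [-1.571, -0.031, 0.036]
contact_force: [0.6, 0.8, -0.6]
opening: 0.0487
```

Emit:
jog_arm([
  [-8,0,32,0,0,0],
  [-3.6,0,15.3,0,0,0],
  [0,0,0,0,0,0],
  [0,0,0,0,0,0],
])

```text
t: 23.8
tool_pos: [0.5965, 0.3381, 0.201]
tool_rot: [-1.571, -0.033, 0.034]
contact_force: [0.1, -0.3, -0.2]
opening: 0.0485
```

```bash
python3 - <<'E'
from h import *
o,M=st()
b=ctrl.get_image("scene");a=ctrl.get_image("top")
for n,im in(("scene",b),("top",a)):
    h=cv2.cvtColor(im,cv2.COLOR_RGB2HSV);m=cv2.inRange(h,(25,130,90),(35,255,255))
    k,l,s,c=cv2.connectedComponentsWithStats(m);print(n,[(s[i].tolist(),c[i]) for i in range(1,k) if s[i,4]>15])
print("cap expected",w2px("scene",o["tool_pos"]+[0,0,.059+.007]),w2px("top",o["tool_pos"]+[0,0,.059+.007]))
cv2.imwrite("pics/t7.png",a[:,:,::-1]);cv2.imwrite("pics/s7.png",b[:,:,::-1])
E
```

```text
t 23.8 p [596.5 338.1 201. ] F [ 0.1 -0.3 -0.2] op 48.5 q [ 0.41  0.19  1.46 -0.    1.49 -1.21]
[[0.999, -0.001, -0.042], [0.042, -0.001, 0.999], [-0.001, -1.0, -0.001]]
scene [([240, 192, 14, 14, 100], array([245.66, 197.6 ]))]
top []
cap expected (np.float64(244.94153324625273), np.float64(197.55327652623916)) (np.float64(193.84631085707036), np.float64(169.14404815688582))
```

```bash
python3 - <<'E'
from h import *
print(px2w("top",170+186.5/4-.5,130+225.5/4-.5,.023))
a=cv2.imread("pics/t5.png");s=cv2.imread("pics/s7.png")
A=cv2.resize(a[140:230,170:260],(540,540),interpolation=cv2.INTER_CUBIC);B=cv2.resize(s[200:300,200:300-57],(258,600),interpolation=cv2.INTER_CUBIC)
S=cv2.resize(s[180:300,200:300],(500,600),interpolation=cv2.INTER_CUBIC)
S=np.clip(255*(S/255.)**.6,0,255).astype(np.uint8)
for c,col in(((.597,.339),(0,0,255)),((.597,.347),(0,255,0))):
    pts=np.array([(np.array(w2px("scene",[c[0]+.04*np.cos(t),c[1]+.04*np.sin(t),.023]))-[200,180])*5 for t in np.linspace(0,6.28,40)],int)
    for q in pts: cv2.circle(S,tuple(int(v) for v in q),2,col,-1)
    for sx,sy in((1,1),(1,-1),(-1,-1),(-1,1)):
        X=np.array([c[0],c[1],.092])+sx*.0745*np.array([-.045,.999,0])+sy*.082*np.array([-.999,-.043,0])
        cv2.circle(S,tuple(int(v) for v in (np.array(w2px("scene",X))-[200,180])*5),4,col,-1)
cv2.imwrite("pics/c8.png",S)
E
```

```text
[0.60027971 0.34262555 0.023     ]
```

View pics/c8.png

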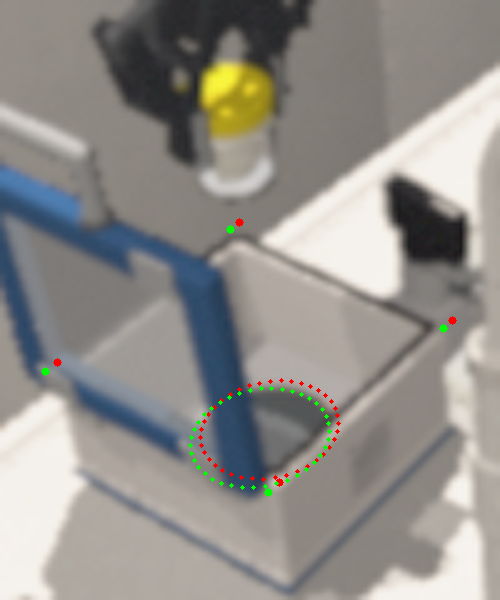

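The plate shows at crop (260–322, 395–440), a little nearer the camera than either overlay. I'll compromise on y = 344 mm, leaving at most 7 mm of error against the 18 mm allowed, then lower.

Emit:
jog_arm([
  [1.5,25,5.5,0,0,0],
  [0,40,0,0,0,0],
  [0,40,0,0,0,0],
  [0,30,0,0,0,0],
  [0,20,0,0,0,0],
  [0,12,0,0,0,0],
  [0,6,0,0,0,0],
  [0,0,0,0,0,0],
  [0,0,0,0,0,0],
])

```text
t: 24.8
tool_pos: [0.5995, 0.3446, 0.031]
tool_rot: [-1.569, -0.036, 0.03]
contact_force: [0.1, -0.0, -0.2]
opening: 0.0489
```

Emit:
jog_arm([
  [0,3,0,0,0,0],
  [0,3,0,0,0,0],
  [0,2,0,0,0,0],
  [0,2,0,0,0,0],
  [0,0,0,0,0,0],
])

```text
t: 25.3
tool_pos: [0.5979, 0.3443, 0.0188]
tool_rot: [-1.57, -0.033, 0.033]
contact_force: [0.0, -0.2, -1.4]
opening: 0.0483
```

Emit:
jog_arm([
  [0,1,0,0,0,0],
  [0,1,0,0,0,0],
  [0,1,0,0,0,0],
  [0,0,0,0,0,0],
])

```text
t: 25.7
tool_pos: [0.5985, 0.3445, 0.0166]
tool_rot: [-1.57, -0.034, 0.032]
contact_force: [0.3, -0.1, -0.4]
opening: 0.0488
```

Emit:
jog_arm([
  [0,1,0,0,0,0],
  [0,1,0,0,0,0],
  [0,0,0,0,0,0],
  [0,0,0,0,0,0],
])

```text
t: 26.1
tool_pos: [0.5996, 0.3446, 0.0165]
tool_rot: [-1.57, -0.036, 0.03]
contact_force: [-1.1, -1.9, 6.3]
opening: 0.0485
```

Contact came at 0.0165, against 0.0163 expected for the plate height. I'll release and rise.

Emit:
jog_arm([
  [0,-1,0,0,0,0],
  [0,0,0,0,0,0],
  [0,0,0,0,0,0],
  [0,0,0,0,0,0],
  [0,0,0,0,0,0],
  [0,-10,0,0,0,0],
  [0,-30,0,0,0,0],
  [0,-45,0,0,0,0],
  [0,-45,0,0,0,0],
  [0,-45,0,0,0,0],
  [0,0,0,0,0,0],
], grip=63)

```text
t: 27.2
tool_pos: [0.6025, 0.3463, 0.2018]
tool_rot: [-1.563, -0.046, 0.02]
contact_force: [0.1, -0.1, 1.8]
opening: 0.0632
```

```bash
python3 - <<'E'
from h import *
o,M=st()
b=ctrl.get_image("scene");a=ctrl.get_image("top")
cv2.imwrite("pics/s9.png",b[:,:,::-1]);cv2.imwrite("pics/t9.png",a[:,:,::-1])
for n,im in(("scene",b),("top",a)):
    h=cv2.cvtColor(im,cv2.COLOR_RGB2HSV);m=cv2.inRange(h,(23,90,60),(37,255,255))
    k,l,s,c=cv2.connectedComponentsWithStats(m);print(n,[(s[i].tolist(),c[i]) for i in range(1,k) if s[i,4]>8])
for y in(.338,.344,.350):print(w2px("scene",[.599,y,.082]),w2px("top",[.599,y,.082]))
E
```

```text
t 27.2 p [602.5 346.3 201.8] F [ 0.1 -0.1  1.8] op 63.2 q [ 0.41  0.2   1.45  0.    1.48 -1.2 ]
[[0.999, 0.016, -0.042], [0.042, 0.007, 0.999], [0.017, -1.0, 0.007]]
scene [([247, 245, 13, 16, 160], array([252.76875, 251.975  ])), ([368, 307, 17, 17, 117], array([375.35897436, 313.88888889])), ([328, 339, 16, 18, 119], array([336.60504202, 349.17647059])), ([352, 339, 23, 23, 130], array([363.06923077, 350.51538462])), ([337, 362, 18, 16, 111], array([346.45945946, 370.12612613])), ([7, 366, 14, 11, 16], array([ 14.125, 371.875]))]
top [([119, 18, 15, 8, 42], array([127.16666667,  21.28571429])), ([206, 173, 17, 19, 231], array([214.17316017, 181.004329  ])), ([502, 199, 6, 17, 51], array([504.74509804, 206.41176471])), ([472, 202, 6, 16, 57], array([474.63157895, 209.59649123]))]
(np.float64(251.68875581308498), np.float64(250.4373114164365)) (np.float64(212.77407198630178), np.float64(182.50720172251553))
(np.float64(250.1927828154802), np.float64(251.614823692059)) (np.float64(210.59819138832606), np.float64(182.5466851661254))
(np.float64(248.68497013918665), np.float64(252.80165523147687)) (np.float64(208.4223655169153), np.float64(182.58616761666914))
```

Jar seen at its expected place: about 5 mm to the front of the plate centre according to both cameras. Now I'll get the lid handle.

Emit:
jog_arm([
  [0,-40,0,0,0,0],
  [0,-40,0,0,0,0],
  [0,-25,0,0,0,0],
  [16,0,31,0,0,0],
  [16,0,31,0,0,0],
  [15,0,31,0,0,0],
  [0,0,0,0,0,0],
  [0,0,0,0,0,0],
], grip=60)

```text
t: 28.1
tool_pos: [0.6403, 0.439, 0.292]
tool_rot: [-1.573, -0.031, 0.036]
contact_force: [-0.8, 0.7, -0.6]
opening: 0.0598
```

Emit:
jog_arm([
  [2,20,0,0,0,0],
  [0,18,0,0,0,0],
  [0,9,0,0,0,0],
  [0,0,0,0,0,0],
  [0,0,0,0,0,0],
])

```text
t: 28.6
tool_pos: [0.643, 0.4389, 0.2484]
tool_rot: [-1.57, -0.033, 0.032]
contact_force: [0.5, 0.4, 1.5]
opening: 0.0596
```

Emit:
jog_arm([
  [0,0,0,0,0,0],
  [0,0,0,0,0,0],
  [0,0,0,0,0,0],
  [0,0,0,0,0,0],
  [0,0,0,0,0,0],
], grip=0, grip_force=30)

```text
t: 29.1
tool_pos: [0.6434, 0.4395, 0.2494]
tool_rot: [-1.569, -0.035, 0.031]
contact_force: [-0.5, -0.3, 2.1]
opening: 0.0107
```

Emit:
jog_arm([
  [0,-0.8,-12.5,0,0,0],
  [0,0,-14.7,0,0,0],
  [0,1.2,-14.6,0,0,0],
  [0,2.2,-14.5,0,0,0],
  [0,3.3,-14.2,0,0,0],
  [0,4.4,-14.1,0,0,0],
  [0,5.4,-13.7,0,0,0],
  [0,6.4,-13.2,0,0,0],
  [0,7.5,-12.6,0,0,0],
  [0,8.2,-12.1,0,0,0],
  [0,9.3,-10.9,0,0,0],
  [0,9.9,-10.3,0,0,0],
], grip_force=50)

```text
t: 30.3
tool_pos: [0.6502, 0.281, 0.1904]
tool_rot: [-1.57, -0.034, 0.032]
contact_force: [5.8, 1.5, 2.7]
opening: 0.0097
```

Emit:
jog_arm([
  [0,11,-9.9,0,0,0],
  [0,11.3,-9.1,0,0,0],
  [0,12.3,-8.2,0,0,0],
  [0,12.6,-7.3,0,0,0],
  [0,13.4,-6.3,0,0,0],
  [0,13.5,-5.3,0,0,0],
  [0,14.2,-4.2,0,0,0],
  [0,10,-2.2,0,0,0],
  [0,0,0,0,0,0],
])

```text
t: 31.2
tool_pos: [0.6518, 0.2295, 0.0902]
tool_rot: [-1.57, -0.033, 0.033]
contact_force: [5.3, 2.7, -0.7]
opening: 0.0097
```

Emit:
jog_arm([
  [0,12,-2,0,0,0],
  [0,12,-1,0,0,0],
  [0,8,-0.5,0,0,0],
  [0,3,0,0,0,0],
  [0,0,0,0,0,0],
  [0,0,0,0,0,0],
])

```text
t: 31.8
tool_pos: [0.6519, 0.2262, 0.0604]
tool_rot: [-1.571, -0.034, 0.034]
contact_force: [-4.9, 0.7, 15.3]
opening: 0.01
```

Emit:
jog_arm([
  [0,4,0,0,0,0],
  [0,0,0,0,0,0],
  [0,0,0,0,0,0],
])

```text
t: 32.1
tool_pos: [0.6521, 0.2263, 0.0601]
tool_rot: [-1.571, -0.034, 0.034]
contact_force: [-13.7, -1.2, 29.8]
opening: 0.0099
```

Emit:
jog_arm([
  [0,-5,0,0,0,0],
  [0,0,0,0,0,0],
  [0,0,0,0,0,0],
  [0,0,0,0,0,0],
  [0,-35,0,0,0,0],
  [0,-45,0,0,0,0],
  [-32,0,6,0,0,0],
  [-32,0,6,0,0,0],
  [-31,0,5,0,0.085,0],
  [0,0,0,0,0.085,0],
  [0,0,0,0,0,0],
  [0,0,0,0,0,0],
], grip=50)

```text
t: 33.3
tool_pos: [0.5566, 0.2389, 0.1383]
tool_rot: [-1.568, 0.099, -0.099]
contact_force: [0.6, 0.4, 0.2]
opening: 0.0503
```

```bash
python3 - <<'E'
from h import *
o,M=st()
b=ctrl.get_image("scene");a=ctrl.get_image("top")
h0=cv2.imread("pics/scene0.png")[:,:,::-1]
# lid blue mask vs at start (lid shut)
f=lambda im:cv2.inRange(cv2.cvtColor(np.ascontiguousarray(im),cv2.COLOR_RGB2HSV),(100,120,50),(118,255,255))[200:320,200:310]
c=lambda m:(int((m>0).sum()),np.round(np.argwhere(m>0).mean(0),1))
print(c(f(h0)),c(f(b)))
E
```

```text
t 33.3 p [556.6 238.9 138.3] F [0.6 0.4 0.2] op 50.3 q [ 0.28  0.05  1.72  0.    1.37 -1.16]
[[0.992, 0.0, 0.126], [-0.126, 0.0, 0.992], [0.0, -1.0, 0.0]]
(859, array([48.5, 49.5])) (822, array([48.2, 48.7]))
```

The lid's blue outline matches the shut starting picture. I'll lower onto the knob and grip it.

Emit:
jog_arm([
  [0,15,1,0,0,0],
  [0,12,0,0,0,0],
  [0,7,0,0,0,0],
  [0,0,0,0,0,0],
])

```text
t: 33.8
tool_pos: [0.5553, 0.2396, 0.1021]
tool_rot: [-1.569, 0.103, -0.098]
contact_force: [0.1, -1.3, -0.2]
opening: 0.0501
```

Emit:
jog_arm([
  [0,0,0,0,0,0],
  [0,0,0,0,0,0],
  [0,0,0,0,0,0],
  [0,0,0,0,0,0],
  [0,0,0,0,0,0],
], grip=0, grip_force=40)

```text
t: 34.3
tool_pos: [0.5571, 0.2392, 0.1058]
tool_rot: [-1.57, 0.099, -0.102]
contact_force: [-1.5, -4.9, 2.1]
opening: 0.0161
```

Held, with an opening of 16 mm. I'll turn it clockwise 1.4 rad.

Emit:
jog_arm([
  [0,0,0,0,0.1,0],
  [0,0,0,0,0.12,0],
  [0,0,0,0,0.12,0],
  [0,0,0,0,0.12,0],
  [0,0,0,0,0.12,0],
  [0,0,0,0,0.12,0],
  [0,0,0,0,0.12,0],
  [0,0,0,0,0.12,0],
  [0,0,0,0,0.12,0],
  [0,0,0,0,0.12,0],
  [0,0,0,0,0.12,0],
  [0,0,0,0,0.1,0],
], grip_force=60)

```text
t: 35.5
tool_pos: [0.5542, 0.2363, 0.1058]
tool_rot: [-1.237, 1.182, -1.183]
contact_force: [-12.1, -13.6, 11.5]
opening: 0.0155
```

Emit:
jog_arm([
  [0,0,0,0,0.04,0],
  [0,0,0,0,0,0],
  [0,0,0,0,0,0],
  [0,0,0,0,0,0],
])

```text
t: 35.9
tool_pos: [0.5542, 0.2363, 0.1058]
tool_rot: [-1.223, 1.205, -1.208]
contact_force: [-12.4, -14.2, 11.2]
opening: 0.0156
```

```bash
python3 - <<'E'
from h import *
o,M=st();print(o["wrist_torque"])
E
```

```text
t 35.9 p [554.2 236.3 105.8] F [-12.4 -14.2  11.2] op 15.6 q [ 0.28  0.08  1.74 -0.01  1.33  0.28]
[[0.006, -0.006, 1.0], [-1.0, -0.009, 0.006], [0.009, -1.0, -0.006]]
[-2.28409894  1.97007549  1.09482798]
```

At the stop, with 1.1 N m of wrist moment. I'll release and back away.

Emit:
jog_arm([
  [0,0,0,0,-0.03,0],
  [0,0,0,0,0,0],
  [0,0,0,0,0,0],
  [0,0,0,0,0,0],
  [0,0,0,0,0,0],
  [0,-25,0,0,0,0],
  [0,-50,0,0,0,0],
  [0,-50,0,0,0,0],
  [0,-50,0,0,0,0],
  [0,-50,0,0,0,0],
  [0,-50,0,0,0,0],
  [0,0,0,0,0,0],
], grip=60)

```text
t: 37.1
tool_pos: [0.5589, 0.2409, 0.3907]
tool_rot: [-1.209, 1.175, -1.189]
contact_force: [-0.7, 0.6, 0.7]
opening: 0.0599
```

Emit:
jog_arm([
  [45,0,0,0,0,0],
  [45,0,0,0,0,0],
  [45,0,0,0,0,0],
  [45,0,0,0,0,0],
  [45,0,0,0,0,0],
  [45,0,0,0,0,0],
  [0,0,0,0,0,0],
  [0,0,0,0,0,0],
  [0,0,0,0,0,0],
])

```text
t: 38.0
tool_pos: [0.5654, -0.029, 0.3795]
tool_rot: [-1.224, 1.184, -1.184]
contact_force: [0.0, 0.0, -0.3]
opening: 0.0601
```

```bash
python3 - <<'E'
from h import *
o,M=st()
b=ctrl.get_image("scene");a=ctrl.get_image("top")
s0=cv2.imread("pics/scene0.png")[:,:,::-1];t0=cv2.imread("pics/top0.png")[:,:,::-1]
s5=cv2.imread("pics/s5.png")[:,:,::-1]
dk=lambda im,r:[ (int(m.sum()),np.round(np.argwhere(m).mean(0),1),np.round(np.linalg.eigh(np.cov(np.argwhere(m).T))[1][:,1],2)) for m in [im[r[0]:r[1],r[2]:r[3]].max(2)<55]]
print("scene knob start/released/now",dk(s0,(210,245,272,300)),dk(s5,(210,245,272,300)),dk(b,(210,245,272,300)))
print("top knob start/now",dk(t0,(188,205,228,262)),dk(a,(188,205,228,262)))
for n,im in(("scene",b),("top",a)):
    h=cv2.cvtColor(im,cv2.COLOR_RGB2HSV);m=cv2.inRange(h,(22,40,50),(38,255,255))
    k,l,s,c=cv2.connectedComponentsWithStats(m);print(n,[(s[i].tolist(),np.round(c[i],1)) for i in range(1,k) if s[i,4]>8 and 180<c[i][0]<300])
print("top lid diff",np.abs(a[148:215,178:240].astype(int)-t0[148:215,178:240]).mean(), "cols/rows expected cap", w2px("top",[.599,.3445,.082]))
for r in((165,195,428,460),(222,252,442,472)):print("beaker diff",np.abs(a[r[0]:r[1],r[2]:r[3]].astype(int)-t0[r[0]:r[1],r[2]:r[3]]).mean())
cv2.imwrite("pics/t_end.png",a[:,:,::-1]);cv2.imwrite("pics/s_end.png",b[:,:,::-1])
E
```

```text
t 38.0 p [565.4 -29.  379.5] F [ 0.   0.  -0.3] op 60.1 q [-0.18 -0.13  1.5   0.    1.78 -0.22]
[[0.034, 0.001, 0.999], [-0.999, 0.001, 0.034], [-0.001, -1.0, 0.001]]
scene knob start/released/now [(202, array([15.6, 13.9]), array([-0.94,  0.35]))] [(194, array([15.8, 12.9]), array([-0.84, -0.53]))] [(197, array([16.1, 13.6]), array([-0.97,  0.23]))]
top knob start/now [(267, array([ 8. , 17.6]), array([-0.02,  1.  ]))] [(236, array([ 7.8, 18.2]), array([0., 1.]))]
scene [([242, 247, 17, 14, 196], array([249.9, 253.3]))]
top [([204, 174, 17, 16, 213], array([212.1, 181.6])), ([207, 315, 35, 18, 326], array([224.2, 324.9])), ([172, 332, 26, 9, 73], array([183.7, 336.2])), ([205, 337, 11, 4, 26], array([209.6, 338.7]))]
top lid diff 16.117075910768737 cols/rows expected cap (np.float64(210.41687047548626), np.float64(182.54997540826645))
beaker diff 20.17534722222222
beaker diff 18.902962962962963
```

```bash
python3 - <<'E'
from h import *
a=cv2.imread("pics/t_end.png");t0=cv2.imread("pics/top0.png")
for n,r in(("big",(160,200,424,464)),("small",(218,256,438,476)),("knob",(186,208,228,262)),("lid",(148,216,178,244)),("ref purple",(175,205,382,412))):
    T=t0[r[0]:r[1],r[2]:r[3]];S=a[r[0]-12:r[1]+12,r[2]-12:r[3]+12];_,v,_,l=cv2.minMaxLoc(cv2.matchTemplate(S,T,cv2.TM_CCOEFF_NORMED));print(n,round(v,2),l[0]-12,l[1]-12)
ctrl.finish_job() if True else 0
E
```

```text
big 1.0 0 0
small 0.95 0 0
knob 1.0 0 0
lid 0.99 0 0
ref purple 0.49 -12 8
the job is handed in; nothing more can be done
```

The jar is on the warm plate, the lid is shut and the knob is latched. I handed the job in at about 38 s with the arm clear of everything; no verdict was reported.

**What I did:**
- Turned the knob 1.4 rad anticlockwise.
- Raised the lid to about 1.64 rad, judged from the handle position. It stood upright in the picture.
- Gripped the jar by its cap and set it down. Contact came at a reported 16.5 mm, against 16.3 mm expected for the plate's height.
- Lowered the lid to a firm stop, with 30 N of reaction.
- Turned the knob clockwise to its stop.

**Last checks:**
- The lid and knob in the top picture match the starting picture with no shift (0.99 and 1.00).
- Both beakers match their starting places with no shift (1.00 and 0.95).
- The cap shows in both pictures where an upright jar should be. I estimate the jar is 3–8 mm off the plate's centre, against the 18 mm allowed.

**What disagreed:**
- **Reported tool height:** the TCP read about 33 mm lower than the real fingertips. I found this by touching what I took to be the knob top and confirmed it against the pictures. Later grasp heights used that offset.
- **Camera positions:** the two cameras differed by up to about 10 mm in y near the incubator. I placed the jar at a compromise between them.
- **Reference patch:** in the final check, a patch on the purple-capped jar matched poorly (0.49). I think the arm or its shadow was in the way, but I did not confirm it.

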